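Nest the tack tubs

ROBOT

A 6-joint arm with a two-finger parallel gripper is mounted at the origin on the work surface. World frame = base frame: x ahead of the robot, y to its left, z up, the work surface at z = 0. Lengths are in m, angles in degrees, forces in N, time in s.
With the tool pointing down it reaches from about 0.35 to 0.85 m from the base axis. Payload 8.1 kg.
Tool frame: the origin (TCP) lies on the front face of the gripper's body, between the roots of the fingers; the fingertips stand 73 mm ahead of it and the grasp point (between the pads) lies 54 mm ahead of it; z points along the fingers, y is the direction in which the jaws open and shut (so a half turn about z gives the same grasp; the last joint's range is limited). The gripper opens to 85 mm and grips with 20 to 120 N. Pads are 22 mm wide; open, the fingers measure 114 mm over their backs; the gripper's body (76 mm by 85 mm) begins 54 mm behind the grasp point. The pads swing forward as they close: fully open they stand 13 mm farther back than shut.
Start: joints at [66.669, 7.471, 85.268, -0, 87.261, -4.893], TCP at [0.19, 0.569, 0.304] pointing down, gripper open.
Joint ranges: [-169.43, 169.43], [-51.17, 129.36], [1.28, 143.12], [-76.62, 256.62], [0, 156.53], [-152.29, 152.29]. Speed limits (degrees/s): [136.94, 136.94, 159.86, 180, 180, 180].

INTERFACE

Orientations are given as a 3x3 rotation matrix whose columns are the frame's x, y, z axes.
In Python, from workcell import env gives the robot as it stands.
- The arm moves only by the tool send_rows, never from a script. Its argument "plan" is text: rows parted by semicolons, each of 5 numbers parted by spaces: the gripper command: -1 is fully open, 1 is shut, values between are in proportion, then the shift along the tool's x, y, z in mm, then the turn about the tool's z in rad. In form: hand x y z twist; .... A call has exactly 5 rows; each row is the pose to reach, as a shift and turn from the pose measured when the call began, along the tool's axes at that moment; what a row does not reach only later rows make up. A row lasts 1/10 s, in which the tool goes at most 50 mm and 8.59 degrees, less where a joint would pass 70% of its speed; a pose out of reach is approached as far as the arm can. A call with a gripper value outside its range is refused whole. The fingers move at their own pace and stop on an object; "force" is the grip in N (left out, the last holds). Time passes only in rows, so rows that repeat a pose let the fingers close, or fill a call up. It gives the time, the measured TCP pose, the force and the opening at its end, in the units of the state.
- env.observe(): the state, without advancing time (a new reading comes with each control period).
- env.capture(name): name is "side" or "top"; returns the picture (400x640x3 uint8, blue, green, red); there is no depth.
- env.camera_info(name): a dict with "fx", "fy", "cx", "cy" (pixels), "k1" (the pictures are not rectified: a ray, as slopes to the right and down, at radius r is drawn at 1 + k1 r^2 times it, then the intrinsics apply), "T" (4x4, takes a point from camera to world coordinates). Camera axes: x right, y down, z forward; pixel columns grow to the right and rows downward; lengths in m; the calibration is good to about 2 mm. A picture is of the moment at which its call begins. camera_info takes no time and is no camera call.
- env.hand_in(): hands the job in, once; it reports no verdict.
Trained networks look in the newest picture that a camera, given by its name, has taken for a name from the list of things; names that differ only in an ending like _2 or _b are one class to them, and where a whole thing is asked for, a point or a joint stands for the part that bears it (a point fixed in the world has none). Each returns a list of dicts, best first, with "p" (0 to 1); they miss things now and then, are a little off and sometimes report something else, mostly with a low value. They report only what shows in the picture. A call takes as long as a camera call.
- env.look_for(camera, thing): "rect" ([left, top, width, height] in pixels, round what is visible of it).
- env.tip_of(camera, thing): "at" ([row, column] in pixels: a listed point, or the origin of a listed thing).
The state is a dict: "time": time; "qpos": joint angles; "joint_vel": joint speeds; "effort": joint torques, N m; "tcp_pos": TCP position; "tool_rot": TCP orientation; "force": force on the tool from outside, world axes, zero at the start; "moment": the same for the moment, N m; "grip_width": finger opening in m.
Only numpy, scipy, OpenCV 4.12 (cv2) and the standard library are available. Lean on these libraries where they do the work, as an engineer would, in place of code of your own. Each camera call takes 0.05 s, during which the arm holds its last target.

TASK

Tidy the shoemaker's tack tubs: nest the blue and the yellow tub, in either order, into the grey tub held in the bench foot, so that all three make one upright stack with every tub fully home, its ribs down in the notches and its shoulder on the rim below. The grey tub may be turned either way, so feel for the notches by turning each tub under light pressure until it drops, never force it, and leave the shoe last, hammer and tin where they are.

Things in the scene. Friction and masses are not known exactly. Their poses are not given: they have to be found in the camera images.
- tub_a: Blue loose open plastic tub, 80 mm high, about 90 g. Origin: centre of its underside, z up its axis. Tapered body 38 mm diameter at the bottom, 55 mm at height 50 mm; above that a straight round band, 67 mm diameter, from height 50 mm up to the rim at 80 mm (grip across this). The band's flat underside is the shoulder.
- tub_b: Yellow loose tub, same shape, sizes and axes as the blue one, origin at the centre of its underside. A tub is home in another when its shoulder rests on the lower rim: its underside is then 30 mm above the lower tub's underside.
- tub_a_rim (a point): Centre of the blue tub's rim, 80 mm above its underside; mouth 60 mm inside diameter. Axes as the tub's. Three notches, 11 mm wide and 14 mm deep, are cut through the rim at the tub's own -x and at 60 degrees either side of +x. All tubs have them.
- tub_b_rib (a point): Point on the yellow tub's axis at the height of its shoulder, 50 mm above its underside; axes as the tub's. Straight below its three notches each tub has three outside ribs, 6 mm wide, reaching 33 mm from the axis and from the shoulder 13 mm down the body.
- foot: Dark steel round plate fixed to the bench, 92 mm diameter, 8 mm thick, red mark at its own -x edge; origin: centre of its underside, z up. The grey tub, same shape as the blue, stands upright and centred on it, its underside 8 mm and rim 88 mm above this origin. This frame does not tell the grey tub's turn.
- grey_rim (a point): Centre of the grey tub's rim; axes are the foot's, not the tub's. A stiff swivel (2.5 N m to turn) holds the grey tub so that one notch points up to 0.6 rad either way of the red mark. Ribs off the notches stand on the rim and keep a tub 13 mm too high; in them (every 120 degrees, play about 4 degrees either way) it drops home.
- last: Bystander: wooden shoe last, 255 long, 86 wide, 98 high (mm), toe along its +x; origin at the middle of its underside.
- hammer: Bystander: hammer lying on the bench, 260 mm long, handle towards its -x.
- tin: Bystander: round metal tin standing upright, 68 mm diameter, 85 mm high; origin at the centre of its underside.

How it is judged:
By the outcome, as a careful person would: the job done as asked, in the order asked, and still so for the second after the job is handed in, with the robot touching nothing.
It also fails if it takes over 64 s, if anything falls off the work surface, if the arm or the gripper's body presses on something with over 40 N, if the wrist force passes 120 N, or if a joint passes its speed limit or range.

## Working session

There is one attempt and no reset: what is moved stays moved. The work goes in short steps, Python scripts to look and compute and a tool call to move; the robot and the scene stay as the last step left them, time stands still between calls to the robot, and variables do not carry over. Pictures are saved under pics/ and viewed, and the job is handed in when it is done.

Besides the shell and the picture viewer there is one more tool, called after "Request:" as a command line: name --argument value ..., lists and objects as JSON in quotes. send_rows: Moves the arm, as the interface text tells. Its arguments: {"type":"object","properties":{"plan":{"type":"string"},"force":{"type":"number"}},"required":["plan"]}

```bash
mkdir -p pics; cat > h.py <<'E'
import numpy as np, cv2
from workcell import env
def ray(cam,row,col):
    c=env.camera_info(cam); T=np.array(c["T"])
    d=np.array([(col-c["cx"])/c["fx"],(row-c["cy"])/c["fy"]])
    u=d.copy()
    for _ in range(30): u=d/(1+c["k1"]*(u@u))
    v=T[:3,:3]@np.array([u[0],u[1],1.]); return T[:3,3],v/np.linalg.norm(v)
def tri(rs):
    A=np.zeros((3,3));b=np.zeros(3)
    for o,d in rs:
        P=np.eye(3)-np.outer(d,d);A+=P;b+=P@o
    p=np.linalg.solve(A,b); return p,[np.linalg.norm((np.eye(3)-np.outer(d,d))@(p-o)) for o,d in rs]
def atz(r,z):
    o,d=r; return o+d*(z-o[2])/d[2]
def proj(cam,p):
    c=env.camera_info(cam); T=np.linalg.inv(np.array(c["T"])); q=T[:3,:3]@np.array(p)+T[:3,3]
    u=q[:2]/q[2]; u=u*(1+c["k1"]*(u@u)); return np.array([c["cy"]+c["fy"]*u[1],c["cx"]+c["fx"]*u[0]])
def snap(cam,f):
    im=env.capture(cam); cv2.imwrite("pics/"+f,im); return im
E
python3 - <<'E'
from h import *
np.set_printoptions(precision=4,suppress=True)
for c in("side","top"):
    snap(c,c+"0.png"); print(c,env.camera_info(c))
R={}
for c in("side","top"):
    for t in("tub_a","tub_b","tub_a_rim","tub_b_rib","foot","grey_rim","last","hammer","tin"):
        r=env.tip_of(c,t); print(c,t,[(np.round(x["at"],1),round(x["p"],2)) for x in r])
print(env.observe())
E
```

```text
side {'fx': 391.4436705930441, 'fy': 391.4436705930441, 'cx': 323.3633725711775, 'cy': 194.62011865709832, 'k1': -0.04237535930466512, 'T': array([[ 0.9364, -0.159 ,  0.313 ,  0.2786],
       [-0.3507, -0.4627,  0.8142, -0.7354],
       [ 0.0153, -0.8721, -0.489 ,  0.5463],
       [ 0.    ,  0.    ,  0.    ,  1.    ]])}
top {'fx': 417.79354906136194, 'fy': 417.79354906136194, 'cx': 314.5320791319278, 'cy': 194.31930594538335, 'k1': 0.008839306962578092, 'T': array([[-0.0159, -0.9962,  0.0857,  0.4938],
       [-0.9998,  0.0166,  0.0073,  0.0002],
       [-0.0087, -0.0856, -0.9963,  0.969 ],
       [ 0.    ,  0.    ,  0.    ,  1.    ]])}
side tub_a [(array([190.8, 275.3]), 0.67), (array([330.8, 333.3]), 0.61)]
side tub_b [(array([190.8, 275.3]), 0.67), (array([330.8, 333.3]), 0.61)]
side tub_a_rim [(array([302.2, 337.2]), 0.73), (array([182., 347.]), 0.33)]
side tub_b_rib [(array([176.8, 274.2]), 0.62), (array([233.8, 284.3]), 0.47)]
side foot [(array([232.3, 282.6]), 0.93), (array([297.7, 455.5]), 0.73)]
side grey_rim [(array([203.8, 284.1]), 0.78), (array([297.4, 452.7]), 0.17)]
sid
[... 488 characters left out ...]
 309.4]), 0.68)]
top last [(array([131.2, 220.8]), 0.65), (array([234.9, 448.6]), 0.26)]
top hammer [(array([133. , 441.7]), 0.85)]
top tin [(array([125.1, 333.9]), 0.96)]
{'time': 1.0, 'qpos': array([66.6683,  7.4696, 85.2669, -0.0007, 87.2617, -4.8934]), 'joint_vel': array([-0.0694,  0.0103, -0.0878, -0.0897, -0.0961, -0.0949]), 'effort': array([  0.0003, -56.9312, -50.0888,  -0.0001,   0.0005,   0.    ]), 'tcp_pos': array([0.1898, 0.5692, 0.3039]), 'tool_rot': array([[-0.9487,  0.3163,  0.    ],
       [ 0.3163,  0.9487,  0.    ],
       [-0.    ,  0.    , -1.    ]]), 'force': array([ 0.0173,  0.8563, -0.323 ]), 'moment': array([0.0336, 0.0622, 0.0387]), 'grip_width': 0.08554472898406784}
```

View pics/side0.png

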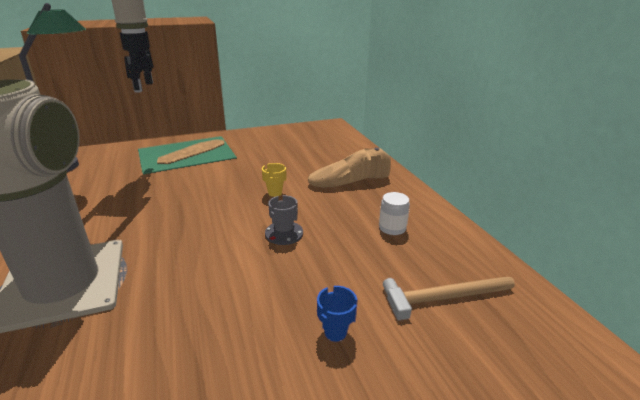

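View pics/top0.png

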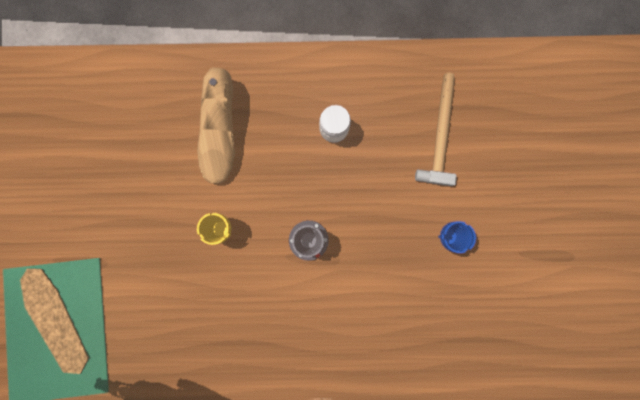

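```bash
python3 - <<'E'
from h import *
t=cv2.imread("pics/top0.png"); s=cv2.imread("pics/side0.png")
a=cv2.resize(t[190:290,170:510],None,fx=2.3,fy=2.3,interpolation=cv2.INTER_CUBIC)
b=cv2.resize(s[140:380,220:420],None,fx=2.4,fy=2.4,interpolation=cv2.INTER_CUBIC)
cv2.imwrite("pics/t0z.png",a);cv2.imwrite("pics/s0z.png",b)
E
```

```text
(no output)
```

View pics/t0z.png

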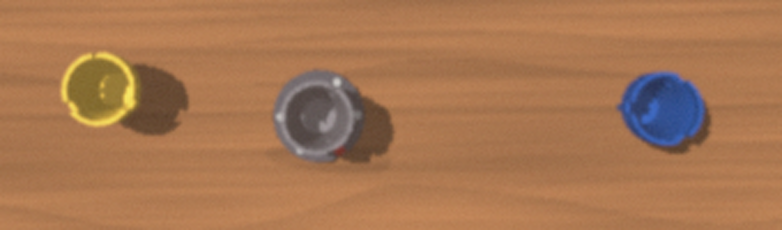

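View pics/s0z.png

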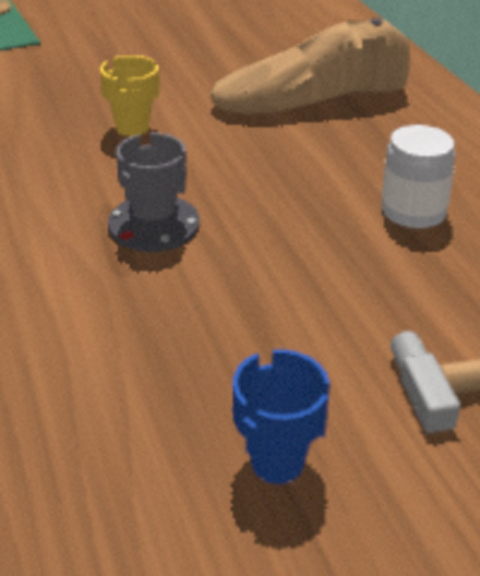

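```bash
cat > fit.py <<'E'
from h import *
from scipy.optimize import minimize
def circ(x,y,z,r):
    a=np.linspace(0,2*np.pi,40,endpoint=False); return np.c_[x+r*np.cos(a),y+r*np.sin(a),np.full(40,z)]
def sil(cam,parts,S=4,box=None):
    m=np.zeros((400*S,640*S),np.uint8)
    for P in parts:
        q=np.array([proj(cam,p)[::-1] for p in P])
        h=cv2.convexHull(np.round((q+0.5)*S).astype(np.int32)); cv2.fillConvexPoly(m,h,255)
    return cv2.resize(m,(640,400),interpolation=cv2.INTER_AREA)/255.
def tub(x,y,z,plate=False):
    L=[np.r_[circ(x,y,z,.019),circ(x,y,z+.05,.0275)],np.r_[circ(x,y,z+.05,.0335),circ(x,y,z+.08,.0335)]]
    if plate: L.append(np.r_[circ(x,y,z-.008,.046),circ(x,y,z,.046)])
    return L
def mask(im,kind):
    h=cv2.cvtColor(im,cv2.COLOR_BGR2HSV).astype(int); H,S,V=h[...,0],h[...,1],h[...,2]
    if kind=="b": return ((H>105)&(H<130)&(S>120)).astype(float)
    if kind=="y": return ((H>21)&(H<35)&(S>130)).astype(float)
    return ((S<95)|((H>165)&(S>130))).astype(float)
def fit(ms,x0,plate=False,cams=("side","top")):
    def f(p):
        e=0
        for c in cams:
            s=sil(c,tub(*p,plate=plate)); q=proj(c,[p[0],p[1],p[2]+.04]).astype(int)
            w=np.zeros((400,640));w[max(0,q[0]-60):q[0]+60,max(0,q[1]-60):q[1]+60]=1
            e+=(np.abs(s-ms[c])*w).sum()/ (s.sum())
        return e
    r=minimize(f,x0,method="Nelder-Mead",options=dict(initial_simplex=np.array(x0)+np.r_[np.zeros((1,3)),np.eye(3)*.008],xatol=2e-4,fatol=1e-4))
    return r.x,r.fun
E
python3 - <<'E'
from fit import *
np.set_printoptions(precision=4,suppress=True)
ims={c:cv2.imread(f"pics/{c}0.png") for c in("side","top")}
print("grey rim",tri([ray("side",203.8,284.1),ray("top",241.6,309.4)]),"foot",tri([ray("side",232.3,282.6),ray("top",239,309.5)]))
print("blue rim",tri([ray("side",302.2,337.2),ray("top",236.9,459.3)]))
print("yel rib",tri([ray("side",176.8,274.2),ray("top",228.2,217.6)]))
for k,r,z,pl in(("b",(236.9,459.3),0,0),("y",(228.2,216),0,0),("g",(241.6,309.4),.008,1)):
    x0=atz(ray("top",*r),.08); x0[2]=z
    ms={c:mask(ims[c],k) for c in ims}
    for cams in(("side","top"),("top",),("side",)):
        print(k,cams,fit(ms,x0,pl,cams))
E
```

```text
grey rim (array([0.4712, 0.0188, 0.0868]), [np.float64(0.0009092659231443357), np.float64(0.0009092659231442243)]) foot (array([0.4704, 0.0215, 0.006 ]), [np.float64(0.0038851590914619374), np.float64(0.003885159091461783)])
blue rim (array([ 0.4747, -0.2988,  0.0742]), [np.float64(0.00036816188239599095), np.float64(0.0003681618823958151)])
yel rib (array([0.5002, 0.22  , 0.0558]), [np.float64(0.0016004275034463948), np.float64(0.0016004275034462406)])Traceback (most recent call last):
  File "<stdin>", line 11, in <module>
  File "fit.py", line 28, in fit
    r=minimize(f,x0,method="Nelder-Mead",options=dict(initial_simplex=np.array(x0)+np.r_[np.zeros((1,3)),np.eye(3)*.008],xatol=2e-4,fatol=1e-4))
    res = _minimize_neldermead(fun, x0, args, callback, bounds=bounds,
                               **options)
    fxr = func(xr)
    fx = function(np.copy(x), *(wrapper_args + args))
  File "fit.py", line 24, in f
    s=sil(c,tub(*p,plate=plate)); q=proj(c,[p[0],p[1],p[2]+.04]).astype(int)
  File "fit.py", line 8, in sil
    q=np.array([proj(cam,p)[::-1] for p in P])
                ~~~~^^^^^^^
  File "h.py", line 17, in proj
    c=env.camera_info(cam); T=np.linalg.inv(np.array(c["T"])); q=T[:3,:3]@np.array(p)+T[:3,3]
ValueError: time passes only in moves, steps and waits
```

```bash
sed -i 's/^def ray/CI={n:env.camera_info(n) for n in("side","top")}\ndef ray/; s/c=env.camera_info(cam)/c=CI[cam]/' h.py
cat > run1.py <<'E'
from fit import *
np.set_printoptions(precision=4,suppress=True)
ims={c:cv2.imread(f"pics/{c}0.png") for c in("side","top")}
for k,r,z,pl in(("b",(236.9,459.3),0,0),("y",(228.2,216),0,0),("g",(241.6,309.4),.008,1)):
    x0=atz(ray("top",*r),.08); x0[2]=z
    ms={c:mask(ims[c],k) for c in ims}
    for cams in(("side","top"),("top",),("side",)):
        print(k,cams,fit(ms,x0,pl,cams),flush=True)
E
time python3 run1.py
```

```text
b ('side', 'top') (array([ 0.474 , -0.2969, -0.0003]), np.float64(0.2048981815333328))
b ('top',) (array([ 0.4742, -0.3163, -0.0551]), np.float64(0.050689718768768065))
b ('side',) (array([ 0.4742, -0.2954, -0.0018]), np.float64(0.07963052158216709))
y ('side', 'top') (array([ 0.5015,  0.2293, -0.0032]), np.float64(0.8370596272563587))
y ('top',) (array([0.5022, 0.2264, 0.0015]), np.float64(0.6265500418114416))
y ('side',) (array([ 0.5204,  0.322 , -0.0476]), np.float64(0.11388846624788981))
g ('side', 'top') (array([0.4712, 0.0238, 0.0097]), np.float64(0.1510241982150161))
g ('top',) (array([0.4724, 0.0236, 0.0117]), np.float64(0.042366717579460325))
g ('side',) (array([0.47  , 0.0268, 0.0084]), np.float64(0.0708448644269613))
real	0m15.058s
user	0m13.208s
sys	0m4.421s
```

```bash
cat > run2.py <<'E'
from fit import *
np.set_printoptions(precision=4,suppress=True)
ims={c:cv2.imread(f"pics/{c}0.png") for c in("side","top")}
hs=cv2.cvtColor(ims["top"],cv2.COLOR_BGR2HSV)
print(hs[229,195:235].tolist()[::3], hs[213:250,214].tolist()[::4])
P={"b":[.474,-.2965,0],"y":[.5015,.2285,0],"g":[.4712,.0240,.0085]}
for c in ims:
  row=[]
  for k,p in P.items():
    q=proj(c,[p[0],p[1],p[2]+.05]).astype(int)
    S=6;W=22 if c=="top" else 33
    W=30
    cr=cv2.resize(ims[c][q[0]-W:q[0]+W,q[1]-W:q[1]+W],None,fx=S,fy=S,interpolation=cv2.INTER_CUBIC)
    rings=[(0,.019),(.05,.0335),(.08,.0335),(.08,.030)]+([(0,.046)] if k=="g" else [])
    cr0=cr.copy()
    for z,r in rings:
        pts=np.array([proj(c,u)[::-1] for u in circ(p[0],p[1],p[2]+z,r)])
        cv2.polylines(cr,[np.round((pts-[q[1]-W,q[0]-W]+.5)*S).astype(int)],True,(0,255,0),1)
    row.append(np.vstack([cr0,cr])[:, :])
  o=np.hstack(row); cv2.imwrite(f"pics/ov_{c}.png",cv2.resize(o,(800,533)))
E
python3 run2.py
```

```text
[[14, 138, 179], [23, 161, 229], [21, 169, 133], [21, 164, 131], [21, 162, 132], [21, 168, 132], [21, 165, 155], [22, 162, 151], [21, 162, 153], [22, 162, 151], [25, 156, 241], [21, 168, 197], [16, 137, 115], [13, 129, 105]] [[22, 154, 230], [21, 162, 135], [20, 164, 132], [22, 166, 178], [22, 162, 159], [21, 164, 148], [21, 161, 133], [22, 169, 198], [15, 141, 184], [13, 137, 168]]
```

View pics/ov_top.png

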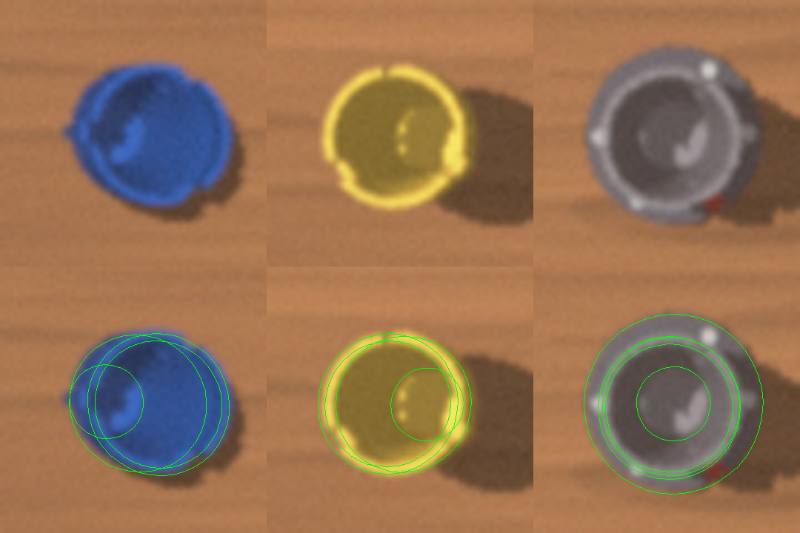

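View pics/ov_side.png

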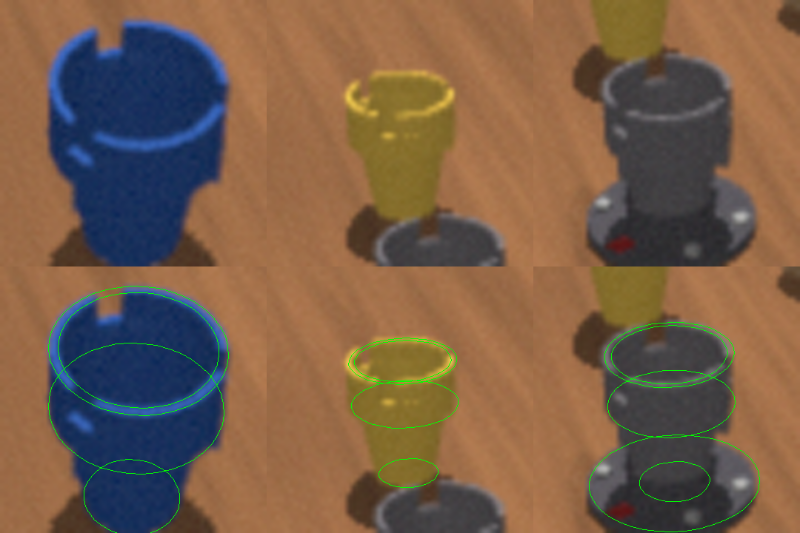

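```bash
sed -i 's/(H>21)&(H<35)&(S>130)/(H>18)\&(H<35)\&(S>140)/' fit.py
cat >> fit.py <<'E'
def fitxy(ms,x0,z,plate,cam):
    def f(p):
        s=sil(cam,tub(p[0],p[1],z,plate=plate)); q=proj(cam,[x0[0],x0[1],z+.04]).astype(int)
        if ms[cam].sum()==0: return 9
        w=np.zeros((400,640));w[max(0,q[0]-35):q[0]+35,max(0,q[1]-35):q[1]+35]=1
        return (np.abs(s-ms[cam])*w).sum()/s.sum()
    x0=np.array(x0[:2]); r=minimize(f,x0,method="Nelder-Mead",options=dict(initial_simplex=x0+np.array([[0,0],[.006,0],[0,.006]]),xatol=2e-4,fatol=1e-4))
    return r.x,r.fun
E
cat > run3.py <<'E'
from fit import *
np.set_printoptions(precision=4,suppress=True)
ims={c:cv2.imread(f"pics/{c}0.png") for c in("side","top")}
P={"b":[.474,-.2965,0],"y":[.5015,.2285,0],"g":[.4712,.0240,.008]}
for k,p in P.items():
    ms={c:mask(ims[c],k) for c in ims}
    for c in ims: print(k,c,fitxy(ms,p,p[2],k=="g",c))
    if k!="g": print(fit(ms,p))
# unwrap rim
    c="top"
    for zz,rr in((.08,.0318),):
        a=np.radians(np.arange(0,360,5)); xy=fitxy(ms,p,p[2],k=="g","top")[0]
        v=[]
        for t in a:
            q=proj(c,[xy[0]+rr*np.cos(t),xy[1]+rr*np.sin(t),p[2]+zz]).astype(np.float32)
            v.append(cv2.getRectSubPix(cv2.cvtColor(ims[c],cv2.COLOR_BGR2HSV)[...,2],(1,1),(float(q[1]),float(q[0])))[0,0])
        v=np.array(v,int); print(v.tolist())
E
python3 run3.py
```

```text
b side (array([ 0.4737, -0.2958]), np.float64(0.08504654031624985))
b top (array([ 0.4751, -0.2972]), np.float64(0.1160356460422409))
(array([ 0.4742, -0.2968, -0.0004]), np.float64(0.2046202414071144))
[160, 160, 166, 159, 165, 168, 168, 161, 167, 171, 166, 166, 173, 170, 169, 155, 131, 124, 122, 131, 155, 169, 167, 166, 159, 157, 163, 159, 157, 157, 159, 158, 152, 153, 162, 158, 157, 159, 154, 145, 122, 103, 96, 97, 128, 152, 157, 159, 160, 154, 163, 159, 153, 158, 156, 155, 160, 158, 156, 157, 157, 157, 160, 157, 135, 141, 148, 142, 158, 163, 165, 160]
y side (array([0.4996, 0.2303]), np.float64(0.05683348498635122))
y top (array([0.5015, 0.2257]), np.float64(0.04140010393706431))
(array([0.5004, 0.2256, 0.0016]), np.float64(0.14804073344869817))
[221, 190, 200, 230, 231, 235, 234, 232, 230, 231, 232, 233, 234, 230, 236, 231, 232, 232, 235, 236, 234, 229, 210, 190, 193, 199, 214, 233, 234, 229, 229, 233, 230, 232, 230, 233, 235, 234, 237, 237, 237, 237, 235, 231, 230, 233, 225, 214, 229, 240, 242, 238, 240, 241, 241, 236, 233, 235, 237, 230, 236, 235, 230, 227, 230, 234, 231, 232, 236, 235, 234, 230]
g side (array([0.47  , 0.0265]), np.float64(0.05548279104145041))
g top (array([0.4722, 0.0237]), np.float64(0.04016814002720989))
[139, 139, 142, 146, 139, 139, 141, 141, 139, 142, 142, 145, 144, 139, 146, 145, 156, 174, 177, 157, 141, 141, 146, 145, 147, 144, 138, 138, 140, 146, 158, 156, 144, 140, 141, 141, 142, 143, 140, 132, 125, 129, 140, 147, 145, 144, 141, 136, 129, 136, 141, 142, 138, 136, 138, 142, 139, 135, 139, 142, 141, 140, 141, 141, 144, 132, 136, 134, 139, 143, 139, 139]
```

```bash
cat > run4.py <<'E'
from fit import *
ims={c:cv2.imread(f"pics/{c}0.png") for c in("side","top")}
P={"b":[.4737,-.2958,0],"y":[.4996,.2303,0],"g":[.470,.0265,.008]}
for k,p in P.items():
    for z in(.077,.072):
        v=[]
        A=np.arange(30,150,4)
        for t in np.radians(A):
            q=proj("side",[p[0]+.0318*np.cos(t),p[1]+.0318*np.sin(t),p[2]+z])
            b=cv2.getRectSubPix(ims["side"],(1,1),(float(q[1]),float(q[0])))[0,0].astype(int); v.append(b[2]-b[0])
        print(k,z,list(zip(A.tolist(),np.array(v).tolist())))
def draw(c,k,p,ang,f):
    q=proj(c,[p[0],p[1],p[2]+.05]).astype(int);S=8;W=30
    cr=cv2.resize(ims[c][q[0]-W:q[0]+W,q[1]-W:q[1]+W],None,fx=S,fy=S,interpolation=cv2.INTER_CUBIC)
    for a in ang:
        for s in(-10,10):
            t=np.radians(a+s)
            pts=np.array([proj(c,[p[0]+.0335*np.cos(t),p[1]+.0335*np.sin(t),p[2]+z])[::-1] for z in(.08,.066)])
            cv2.polylines(cr,[np.round((pts-[q[1]-W,q[0]-W]+.5)*S).astype(int)],False,(0,255,0),1)
    return cr
PT={"b":[.4751,-.2972,0],"y":[.5015,.2257,0],"g":[.4722,.0237,.008]}
AN={"b":[88,208,328],"y":[2,122,242],"g":[85,205,325]}
o=np.vstack([np.hstack([draw(c,k,(P if c=="side" else PT)[k],AN[k],0) for k in P]) for c in("side","top")])
cv2.imwrite("pics/ang.png",cv2.resize(o,(800,533)))
E
python3 run4.py
```

```text
b 0.077 [(30, -98), (34, -103), (38, -96), (42, -92), (46, -86), (50, -93), (54, -96), (58, -90), (62, -90), (66, -88), (70, -89), (74, -80), (78, 18), (82, 71), (86, 79), (90, 80), (94, 52), (98, -51), (102, -102), (106, -120), (110, -108), (114, -116), (118, -118), (122, -114), (126, -114), (130, -114), (134, -117), (138, -104), (142, -111), (146, -96)]
b 0.072 [(30, -65), (34, -68), (38, -68), (42, -70), (46, -63), (50, -68), (54, -67), (58, -69), (62, -68), (66, -67), (70, -68), (74, -59), (78, 9), (82, 71), (86, 79), (90, 81), (94, 55), (98, -29), (102, -67), (106, -68), (110, -71), (114, -72), (118, -74), (122, -75), (126, -89), (130, -97), (134, -107), (138, -111), (142, -121), (146, -108)]
y 0.077 [(30, 106), (34, 109), (38, 109), (42, 108), (46, 108), (50, 106), (54, 111), (58, 115), (62, 112), (66, 111), (70, 110), (74, 110), (78, 110), (82, 110), (86, 108), (90, 106), (94, 103), (98, 103), (102, 105), (106, 102), (110, 96), (114, 88), (118, 85), (122, 85), (126, 97), (130, 112), (134, 122), (138, 128), (142, 129), (146, 131)]
y 0.072 [(30, 91), (34, 92), (38, 91), (42, 91)
[... 182 characters left out ...]
6), (118, 82), (122, 83), (126, 87), (130, 89), (134, 94), (138, 102), (142, 118), (146, 135)]
g 0.077 [(30, 6), (34, 5), (38, 4), (42, 1), (46, 3), (50, 6), (54, 8), (58, 7), (62, 4), (66, 4), (70, 5), (74, 17), (78, 33), (82, 42), (86, 43), (90, 39), (94, 24), (98, 7), (102, 8), (106, 7), (110, 4), (114, 2), (118, 2), (122, 2), (126, 1), (130, 1), (134, 3), (138, 4), (142, 4), (146, 2)]
g 0.072 [(30, -1), (34, 0), (38, -1), (42, -1), (46, 0), (50, 0), (54, 1), (58, 1), (62, 0), (66, -1), (70, -1), (74, 11), (78, 32), (82, 42), (86, 41), (90, 37), (94, 21), (98, 6), (102, 1), (106, -2), (110, -1), (114, 2), (118, -1), (122, -1), (126, 0), (130, -1), (134, -1), (138, -1), (142, 0), (146, 2)]
```

View pics/ang.png

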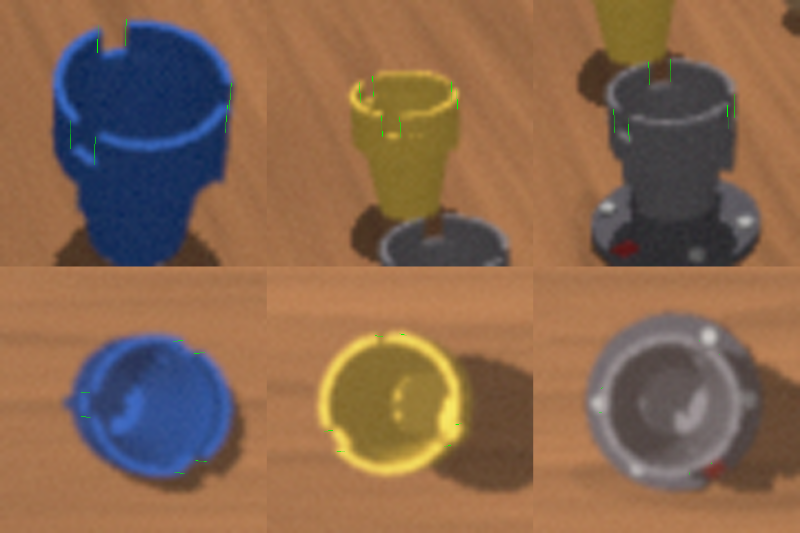

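```bash
cat > go.py <<'E'
import sys
from h import *
def st():
    s=env.observe(); R=np.array(s["tool_rot"]); p=np.array(s["tcp_pos"])
    phi=np.degrees(np.arctan2(R[1,1],R[0,1]))
    print("t %.2f tcp"%s["time"],np.round(p*1000,1),"phi %.2f"%phi,"tilt %.2f"%np.degrees(np.arccos(-R[2,2])),"j",np.round(s["qpos"],1),"F",np.round(s["force"],1),"M",np.round(s["moment"],2),"w %.1f"%(s["grip_width"]*1000))
    return p,R,phi
if __name__=="__main__":
    p,R,phi=st()
    a=[float(x) for x in sys.argv[1:]]
    for i in range(0,len(a),4):
        x,y,z,f=a[i:i+4]; d=R.T@(np.array([x,y,z])-p*1000)
        print(np.round(d,1),"tw %.3f"%(-np.radians((f-phi+90)%180-90)))
E
python3 go.py 450 250 290 57 474 -296 180 57
```

```text
t 1.00 tcp [189.8 569.2 303.9] phi 71.56 tilt 0.00 j [66.7  7.5 85.3 -0.  87.3 -4.9] F [ 0.   0.9 -0.3] M [0.03 0.06 0.04] w 85.5
[-347.8 -220.5   13.9] tw 0.254
[-543.3 -730.9  123.9] tw 0.254
```

Request:
send_rows --plan "-1 -348 -221 14 0.254; -1 -348 -221 14 0.254; -1 -348 -221 14 0.254; -1 -348 -221 14 0.254; -1 -348 -221 14 0.254" --force 40

```text
time: 1.5
tcp_pos: [0.3483, 0.3738, 0.2956]
tool_rot: [[-0.839, 0.544, 0.001], [0.544, 0.839, 0.0], [-0.0, 0.001, -1.0]]
force: [-0.4, 0.5, -0.5]
grip_width: 0.0854
```

```bash
python3 go.py 474.5 -296.5 200 57
```

```text
t 1.50 tcp [348.3 373.8 295.6] phi 57.04 tilt 0.04 j [ 41.3  -6.2  99.9  -0.   86.3 -15.8] F [-0.4  0.5 -0.5] M [ 0.03 -0.02  0.  ] w 85.4
[-470.6 -493.8   95.4] tw 0.001
```

Request:
send_rows --plan "-1 -470 -494 95 0; -1 -470 -494 95 0; -1 -470 -494 95 0; -1 -470 -494 95 0; -1 -470 -494 95 0"

```text
time: 2.0
tcp_pos: [0.3933, 0.1303, 0.261]
tool_rot: [[-0.839, 0.544, 0.002], [0.544, 0.839, 0.001], [-0.001, 0.002, -1.0]]
force: [1.6, 0.0, -0.1]
grip_width: 0.0851
```

```bash
python3 go.py 474.5 -296.5 200 57
```

```text
t 2.00 tcp [393.3 130.3 261. ] phi 57.06 tilt 0.11 j [ 11.2 -21.6 116.4   0.   85.  -45.8] F [ 1.6  0.  -0.1] M [-0.04  0.03  0.03] w 85.1
[-300.2 -314.1   60.9] tw 0.001
```

Request:
send_rows --plan "-1 -300 -314 61 0; -1 -300 -314 61 0; -1 -300 -314 61 0; -1 -300 -314 61 0; -1 -300 -314 61 0"

```text
time: 2.5
tcp_pos: [0.4394, -0.1134, 0.2265]
tool_rot: [[-0.839, 0.544, 0.003], [0.544, 0.839, 0.0], [-0.002, 0.002, -1.0]]
force: [0.3, 0.6, 0.7]
grip_width: 0.0855
```

Request:
send_rows --plan "-1 -138 -144 28 0; -1 -138 -144 28 0; -1 -138 -144 28 0; -1 -138 -144 28 0; -1 -138 -144 28 0"

```text
time: 3.0
tcp_pos: [0.4762, -0.314, 0.1966]
tool_rot: [[-0.837, 0.547, 0.001], [0.547, 0.837, -0.0], [-0.001, 0.001, -1.0]]
force: [-1.1, -0.2, -0.2]
grip_width: 0.0858
```

```bash
python3 go.py 474.5 -296.5 125 57
```

```text
t 3.00 tcp [ 476.2 -314.   196.6] phi 56.81 tilt 0.07 j [-38.6   7.2  97.    0.   75.7 -95.4] F [-1.1 -0.2 -0.2] M [-0.05  0.03 -0.02] w 85.8
[11.1 13.7 71.6] tw -0.003
```

Request:
send_rows --plan "-1 11 14 10 0; -1 11 14 15 0; -1 11 14 20 0; -1 11 14 25 0; -1 11 14 25 0"

```text
time: 3.5
tcp_pos: [0.4746, -0.2959, 0.1712]
tool_rot: [[-0.837, 0.547, 0.001], [0.547, 0.837, 0.0], [-0.001, 0.001, -1.0]]
force: [0.2, -0.2, -0.5]
grip_width: 0.0851
```

```bash
python3 - <<'E'
from go import *
from fit import *
st()
for c in("side","top"): snap(c,c+"1.png")
s=cv2.imread("pics/side1.png")[180:380,240:440]; t=cv2.imread("pics/top1.png")[150:310,370:530]
cv2.imwrite("pics/v1.png",np.hstack([cv2.resize(s,(400,400),interpolation=2),cv2.resize(t,(400,400),interpolation=2)]))
E
python3 go.py 474.5 -296.5 125 57
```

```text
t 3.50 tcp [ 474.6 -295.9  171.2] phi 56.84 tilt 0.05 j [-37.2   7.1  99.9   0.   72.9 -94.1] F [ 0.2 -0.2 -0.5] M [ 0.02 -0.02 -0.06] w 85.1
t 3.60 tcp [ 474.9 -296.2  171.9] phi 56.83 tilt 0.09 j [-37.2   7.1  99.9   0.   73.  -94.1] F [-0.8  0.  -0. ] M [-0.01 -0.02 -0.  ] w 85.3
[ 0.3 -0.5 46.9] tw -0.003
```

View pics/v1.png

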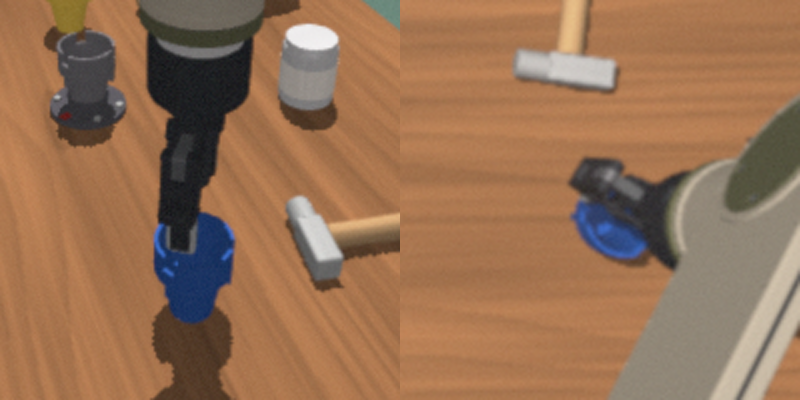

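Request:
send_rows --plan "-1 0 0 20 0; -1 0 0 35 0; -1 0 0 47 0; -1 0 0 47 0; -0.2 0 0 47 0"

```text
time: 4.1
tcp_pos: [0.4748, -0.2961, 0.1247]
tool_rot: [[-0.837, 0.547, 0.001], [0.547, 0.837, 0.0], [-0.001, 0.001, -1.0]]
force: [1.1, -0.8, 0.6]
grip_width: 0.073
```

Request:
send_rows --plan "1 0 0 0 0; 1 0 0 0 0; 1 0 0 0 0; 1 0 0 0 0; 1 0 0 0 0" --force 40

```text
time: 4.6
tcp_pos: [0.4754, -0.2966, 0.1257]
tool_rot: [[-0.837, 0.547, 0.002], [0.547, 0.837, -0.001], [-0.003, 0.0, -1.0]]
force: [-0.2, -0.1, 6.2]
grip_width: 0.0651
```

```bash
python3 - <<'E'
from go import *
st()
snap("side","side2.png")
s=cv2.imread("pics/side2.png")[200:380,240:440]
cv2.imwrite("pics/v2.png",cv2.resize(s,None,fx=3,fy=3,interpolation=2))
E
```

```text
t 4.60 tcp [ 475.4 -296.6  125.7] phi 56.83 tilt 0.15 j [-37.2  10.4 101.5   0.   68.  -94.1] F [-0.2 -0.1  6.2] M [ 0.   -0.01  0.06] w 65.1
```

View pics/v2.png

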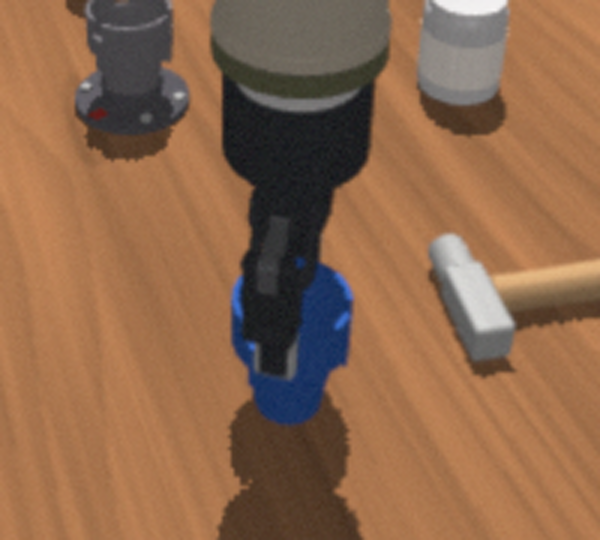

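Request:
send_rows --plan "1 0 0 -15 0; 1 0 0 -40 0; 1 0 0 -80 0; 1 0 0 -95 0; 1 0 0 -95 0"

```text
time: 5.15
tcp_pos: [0.4766, -0.2976, 0.2245]
tool_rot: [[-0.837, 0.547, 0.007], [0.547, 0.837, -0.005], [-0.009, 0.0, -1.0]]
force: [0.8, -0.6, -0.5]
grip_width: 0.0652
```

```bash
python3 - <<'E'
from go import *
st()
for c in("side","top"):snap(c,c+"3.png")
s=cv2.imread("pics/side3.png")[130:350,240:440]; t=cv2.imread("pics/top3.png")[150:310,370:530]
cv2.imwrite("pics/v3.png",np.hstack([cv2.resize(s,(400,440),interpolation=2),cv2.resize(t,(400,440),interpolation=2)]))
E
python3 go.py 471 24.5 230 54.5
```

```text
t 5.15 tcp [ 476.6 -297.6  224.5] phi 56.83 tilt 0.50 j [-37.2   4.1  97.2   0.   78.1 -94.1] F [ 0.8 -0.6 -0.5] M [-0.01  0.01 -0.03] w 65.2
t 5.25 tcp [ 474.9 -296.3  220. ] phi 56.83 tilt 0.11 j [-37.2   4.3  97.5   0.   78.  -94.1] F [ 0.3 -0.  -1.5] M [-0.01  0.01 -0.03] w 65.0
[178.8 266.4 -10.2] tw 0.041
```

View pics/v3.png

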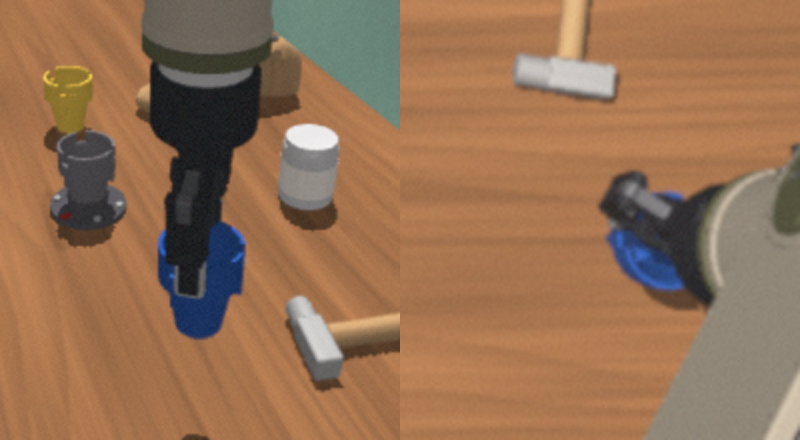

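Request:
send_rows --plan "1 40 50 -20 0.04; 1 75 110 -25 0.04; 1 105 156 -25 0.04; 1 132 196 -25 0.04; 1 155 231 -25 0.04"

```text
time: 5.75
tcp_pos: [0.4701, -0.0473, 0.2422]
tool_rot: [[-0.814, 0.581, -0.002], [0.581, 0.814, 0.0], [0.001, -0.001, -1.0]]
force: [1.6, -0.1, -1.2]
grip_width: 0.065
```

```bash
python3 go.py 471 24.5 240 54.5
```

```text
t 5.75 tcp [470.1 -47.3 242.2] phi 54.50 tilt 0.09 j [-12.  -10.5 109.4  -0.   81.2 -66.5] F [ 1.6 -0.1 -1.2] M [ 0.01  0.01 -0.01] w 65.0
[40.9 59.   2.2] tw 0.000
```

Request:
send_rows --plan "1 15 24 0 0; 1 30 44 0 0; 1 38 54 2 0; 1 41 59 2 0; 1 41 59 2 0"

```text
time: 6.25
tcp_pos: [0.4706, 0.0245, 0.2391]
tool_rot: [[-0.814, 0.58, -0.003], [0.58, 0.814, 0.0], [0.003, -0.002, -1.0]]
force: [-0.5, -0.8, -2.1]
grip_width: 0.0651
```

```bash
python3 - <<'E'
from go import *
st()
for c in("side","top"):snap(c,c+"4.png")
s=cv2.imread("pics/side4.png")[70:290,200:400]; t=cv2.imread("pics/top4.png")[150:310,220:380]
cv2.imwrite("pics/v4.png",np.hstack([cv2.resize(s,(400,440),interpolation=2),cv2.resize(t,(400,440),interpolation=2)]))
E
python3 go.py 471 24.5 240 54.5
```

```text
t 6.25 tcp [470.6  24.5 239.1] phi 54.54 tilt 0.19 j [ -3.3 -10.4 109.7  -0.   80.9 -57.8] F [-0.5 -0.8 -2.1] M [-0.02 -0.03  0.03] w 65.1
t 6.35 tcp [470.9  23.7 239.8] phi 54.46 tilt 0.13 j [ -3.3 -10.5 109.6  -0.   81.  -57.8] F [ 0.3 -0.2 -1.1] M [ 0.03 -0.01 -0.02] w 64.6
[ 0.4  0.7 -0.2] tw -0.001
```

View pics/v4.png

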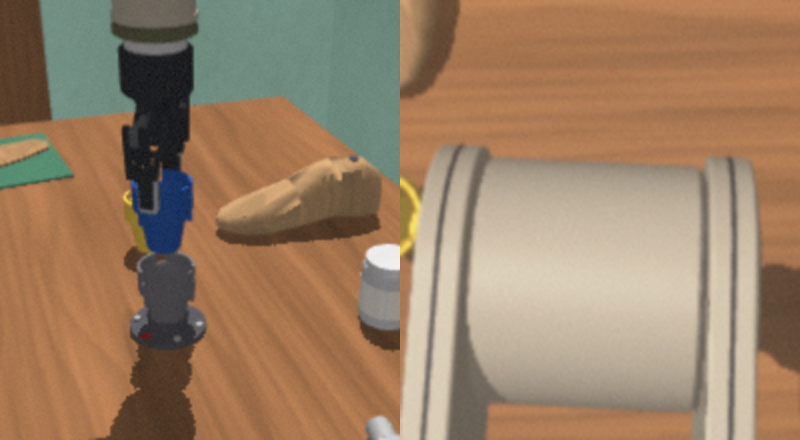

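Request:
send_rows --plan "1 0 0 15 0; 1 0 0 30 0; 1 0 0 42 0; 1 0 0 50 0; 1 0 0 55 0"

```text
time: 6.85
tcp_pos: [0.4702, 0.0235, 0.1832]
tool_rot: [[-0.814, 0.581, -0.004], [0.581, 0.814, -0.0], [0.004, -0.003, -1.0]]
force: [0.1, -0.2, -0.4]
grip_width: 0.0654
```

```bash
python3 go.py 471 24.5 180 54.5
```

```text
t 6.85 tcp [470.2  23.5 183.2] phi 54.45 tilt 0.25 j [ -3.4  -7.3 113.   -0.   74.6 -57.8] F [ 0.1 -0.2 -0.4] M [-0.06  0.   -0.06] w 65.4
[-0.1  1.3  3.2] tw -0.001
```

Request:
send_rows --plan "1 0 0 3 0; 1 0 0 5 0; 1 0 0 7 0; 1 0 0 9 0; 1 0 0 10 0"

```text
time: 7.35
tcp_pos: [0.4702, 0.0236, 0.1733]
tool_rot: [[-0.814, 0.581, -0.004], [0.581, 0.814, -0.0], [0.003, -0.002, -1.0]]
force: [-0.5, -0.6, -0.0]
grip_width: 0.0654
```

```bash
python3 go.py 471 24.5 163 54.5
```

```text
t 7.35 tcp [470.2  23.6 173.3] phi 54.45 tilt 0.23 j [ -3.4  -6.6 113.5  -0.   73.4 -57.8] F [-0.5 -0.6 -0. ] M [ 0.   -0.02 -0.02] w 65.4
[-0.1  1.2 10.3] tw -0.001
```

Request:
send_rows --plan "1 0 0 2 0; 1 0 0 4 0; 1 0 0 6 0; 1 0 0 7 0; 1 0 0 7 0"

```text
time: 7.85
tcp_pos: [0.4701, 0.0236, 0.1661]
tool_rot: [[-0.814, 0.581, -0.004], [0.581, 0.814, -0.0], [0.003, -0.003, -1.0]]
force: [0.6, -0.6, -0.7]
grip_width: 0.0653
```

```bash
python3 go.py 471 24.5 163 54.5
```

```text
t 7.85 tcp [470.1  23.6 166.1] phi 54.45 tilt 0.25 j [ -3.4  -6.1 113.8  -0.   72.6 -57.8] F [ 0.6 -0.6 -0.7] M [0.03 0.04 0.03] w 65.3
[-0.2  1.3  3.1] tw -0.001
```

Request:
send_rows --plan "1 0 0 1 0; 1 0 0 2 0; 1 0 0 3 0; 1 0 0 4 0; 1 0 0 4 0"

```text
time: 8.35
tcp_pos: [0.4704, 0.0236, 0.1636]
tool_rot: [[-0.814, 0.581, -0.004], [0.581, 0.814, -0.0], [0.003, -0.002, -1.0]]
force: [-8.1, 0.0, 13.6]
grip_width: 0.0651
```

```bash
python3 - <<'E'
from go import *
st()
snap("side","side5.png")
s=cv2.imread("pics/side5.png")[130:270,210:360]
cv2.imwrite("pics/v5.png",cv2.resize(s,None,fx=4,fy=4,interpolation=2))
E
```

```text
t 8.35 tcp [470.4  23.6 163.6] phi 54.46 tilt 0.21 j [ -3.4  -5.9 113.9  -0.   72.2 -57.8] F [-8.1  0.  13.6] M [0.19 1.05 0.07] w 65.1
```

View pics/v5.png

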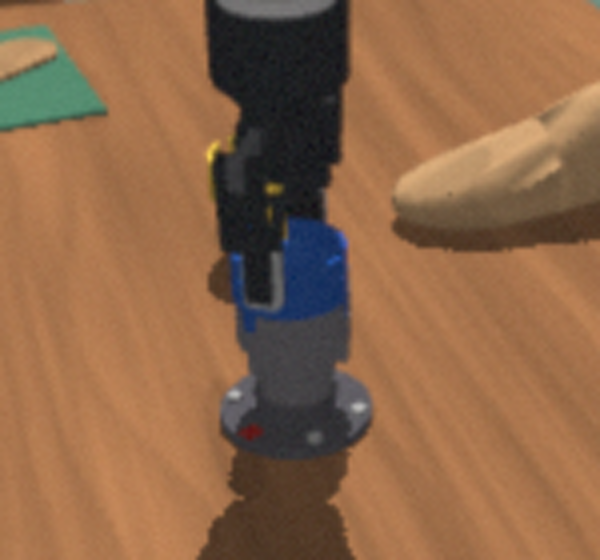

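Request:
send_rows --plan "-1 0 0 0 0; -1 0 0 0 0; -1 0 0 0 0; -1 0 0 0 0; -1 0 0 0 0"

```text
time: 8.9
tcp_pos: [0.4703, 0.0236, 0.1634]
tool_rot: [[-0.814, 0.581, -0.004], [0.581, 0.814, -0.0], [0.003, -0.002, -1.0]]
force: [-0.1, 0.4, -0.4]
grip_width: 0.0855
```

Request:
send_rows --plan "-1 0 0 -15 0; -1 0 0 -45 0; -1 0 0 -85 0; -1 0 0 -100 -0.15; -1 0 0 -100 -0.3"

```text
time: 9.4
tcp_pos: [0.4723, 0.0235, 0.2671]
tool_rot: [[-0.951, 0.309, 0.002], [0.309, 0.951, -0.0], [-0.002, 0.0, -1.0]]
force: [-0.4, -0.2, -0.4]
grip_width: 0.0852
```

```bash
python3 go.py 500.5 227 230 91
```

```text
t 9.40 tcp [472.3  23.5 267.1] phi 71.98 tilt 0.11 j [ -3.4 -11.6 107.7  -0.   83.8 -75.3] F [-0.4 -0.2 -0.4] M [-0.02  0.    0.06] w 85.2
[ 36.2 202.2  37. ] tw -0.332
```

Request:
send_rows --plan "-1 8 45 0 -0.15; -1 17 92 5 -0.29; -1 26 140 20 -0.332; -1 33 180 35 -0.332; -1 36 202 37 -0.332"

```text
time: 9.9
tcp_pos: [0.4993, 0.2295, 0.2275]
tool_rot: [[-1.0, -0.02, -0.001], [-0.02, 1.0, -0.001], [0.001, -0.001, -1.0]]
force: [0.1, -0.1, -0.3]
grip_width: 0.0855
```

Request:
send_rows --plan "-1 0 0 0 0; -1 0 0 0 0; -1 0 0 0 0; -1 0 0 0 0; -1 0 0 0 0"

```text
time: 10.4
tcp_pos: [0.4997, 0.2286, 0.228]
tool_rot: [[-1.0, -0.018, -0.001], [-0.018, 1.0, -0.001], [0.001, -0.001, -1.0]]
force: [0.2, -0.3, -0.3]
grip_width: 0.0856
```

```bash
python3 - <<'E'
from go import *
from fit import *
np.set_printoptions(precision=4,suppress=True)
st()
for c in("side","top"):snap(c,c+"6.png")
s=cv2.imread("pics/side6.png"); t=cv2.imread("pics/top6.png")
a=s[120:270,210:360]; b=t[150:310,170:370]
cv2.imwrite("pics/v6.png",np.hstack([cv2.resize(a,(450,450),interpolation=2),cv2.resize(b,(350,280),interpolation=2) if 0 else cv2.resize(b,(350,450),interpolation=2)]))
ms={"side":mask(s,"y")}
print("yellow now side",fitxy(ms,[.4996,.2303],0,False,"side"))
E
python3 go.py 500.5 227 125 91
```

```text
t 10.40 tcp [499.7 228.6 228. ] phi 91.05 tilt 0.05 j [ 19.2   2.5  98.6  -0.   79.  -71.8] F [ 0.2 -0.3 -0.3] M [ 0.02  0.05 -0.  ] w 85.6
yellow now side (array([0.4999, 0.2337]), np.float64(0.24378885788417293))
t 10.50 tcp [499.6 228.8 227.9] phi 91.07 tilt 0.06 j [ 19.3   2.5  98.6  -0.   79.  -71.8] F [ 0.6 -0.2 -0.7] M [ 0.02  0.02 -0.04] w 85.2
[ -1.   -1.8 102.9] tw 0.001
```

View pics/v6.png

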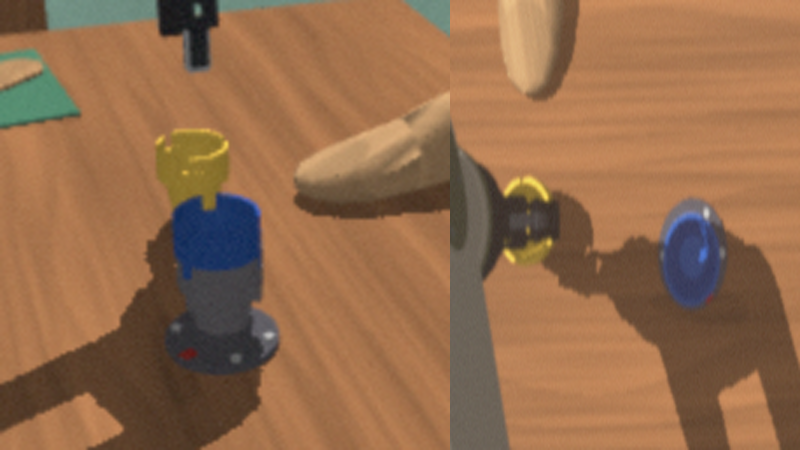

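Request:
send_rows --plan "-1 -2 -2 30 0; -1 -2 -2 55 0; -1 -2 -2 80 0; -1 -2 -2 96 0; -1 -2 -2 103 0"

```text
time: 11.0
tcp_pos: [0.5005, 0.2261, 0.1229]
tool_rot: [[-1.0, -0.018, -0.004], [-0.018, 1.0, -0.002], [0.004, -0.001, -1.0]]
force: [0.1, 0.3, -0.9]
grip_width: 0.0856
```

Request:
send_rows --plan "-0.2 0 0 0 0; 0 0 0 0 0; 1 0 0 0 0; 1 0 0 0 0; 1 0 0 0 0" --force 40

```text
time: 11.5
tcp_pos: [0.5008, 0.2263, 0.1235]
tool_rot: [[-1.0, -0.018, -0.003], [-0.018, 1.0, -0.001], [0.003, -0.001, -1.0]]
force: [-0.1, 0.4, -1.4]
grip_width: 0.0657
```

Request:
send_rows --plan "1 0 0 0 0; 1 0 0 -10 0; 1 0 0 -40 0; 1 0 0 -85 0; 1 0 0 -130 0"

```text
time: 12.0
tcp_pos: [0.5005, 0.2262, 0.2551]
tool_rot: [[-1.0, -0.018, -0.004], [-0.018, 1.0, -0.002], [0.004, -0.002, -1.0]]
force: [1.2, 0.8, -1.0]
grip_width: 0.0654
```

```bash
python3 - <<'E'
from go import *
st()
snap("side","side7.png")
s=cv2.imread("pics/side7.png")[70:270,180:360]
cv2.imwrite("pics/v7.png",cv2.resize(s,None,fx=3,fy=3,interpolation=2))
E
python3 go.py 470.3 23.6 270 54.5
```

```text
t 12.00 tcp [500.5 226.2 255.1] phi 91.05 tilt 0.24 j [ 19.    1.4  96.8  -0.   82.  -72.1] F [ 1.2  0.8 -1. ] M [ 0.02 -0.02  0.03] w 65.4
t 12.05 tcp [503.9 227.5 265.1] phi 91.05 tilt 0.50 j [ 19.    1.   96.1  -0.   82.4 -72.1] F [3.5 1.4 6.8] M [ 0.03 -0.16 -0.06] w 65.3
[  37.3 -203.2   -5.7] tw 0.638
```

View pics/v7.png

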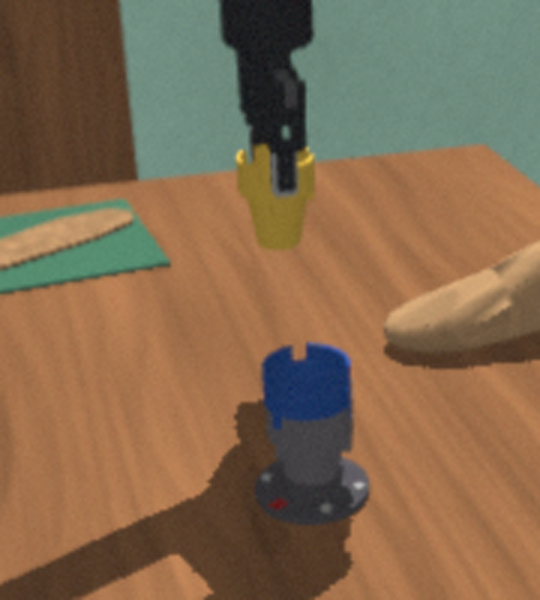

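Request:
send_rows --plan "1 7 -40 -8 0.14; 1 15 -85 -8 0.29; 1 24 -130 -8 0.43; 1 32 -175 -8 0.57; 1 37 -203 -8 0.638"

```text
time: 12.55
tcp_pos: [0.4699, 0.0213, 0.2731]
tool_rot: [[-0.81, 0.586, 0.009], [0.586, 0.81, 0.002], [-0.007, 0.007, -1.0]]
force: [0.6, 0.3, 0.3]
grip_width: 0.0654
```

```bash
python3 - <<'E'
from go import *
im=cv2.imread("pics/side7.png"); p=[.470,.0265,.038]
for z in(.077,.072):
    v=[]
    A=np.arange(66,110,4)
    for t in np.radians(A):
        q=proj("side",[p[0]+.0318*np.cos(t),p[1]+.0318*np.sin(t),p[2]+z])
        b=cv2.getRectSubPix(im,(1,1),(float(q[1]),float(q[0])))[0,0].astype(int); v.append(b[2]-b[0])
    print(list(zip(A.tolist(),v)))
E
python3 go.py 470.3 23.6 270 54.5
```

```text
[(66, np.int64(-51)), (70, np.int64(-61)), (74, np.int64(-30)), (78, np.int64(63)), (82, np.int64(86)), (86, np.int64(90)), (90, np.int64(86)), (94, np.int64(53)), (98, np.int64(2)), (102, np.int64(-38)), (106, np.int64(-49))]
[(66, np.int64(-67)), (70, np.int64(-71)), (74, np.int64(-38)), (78, np.int64(52)), (82, np.int64(83)), (86, np.int64(90)), (90, np.int64(87)), (94, np.int64(49)), (98, np.int64(-12)), (102, np.int64(-56)), (106, np.int64(-71))]
t 12.55 tcp [469.9  21.3 273.1] phi 54.13 tilt 0.55 j [-3.700e+00 -1.260e+01  1.079e+02  1.000e-01  8.410e+01 -5.790e+01] F [0.6 0.3 0.3] M [-0.01  0.01  0.02] w 65.4
[1.1 2.  3.1] tw -0.007
```

Request:
send_rows --plan "1 1 2 3 -0.024; 1 1 2 18 -0.024; 1 1 2 33 -0.024; 1 1 2 48 -0.024; 1 1 2 58 -0.024"

```text
time: 13.05
tcp_pos: [0.4698, 0.0246, 0.2122]
tool_rot: [[-0.825, 0.565, 0.006], [0.565, 0.825, 0.002], [-0.004, 0.005, -1.0]]
force: [0.3, -0.5, -0.9]
grip_width: 0.0652
```

```bash
python3 - <<'E'
from go import *
st()
snap("side","side8.png")
s=cv2.imread("pics/side8.png")[70:270,200:380]
cv2.imwrite("pics/v8.png",cv2.resize(s,None,fx=3,fy=3,interpolation=2))
E
python3 go.py 470.3 23.6 206 55.5
```

```text
t 13.05 tcp [469.8  24.6 212.2] phi 55.61 tilt 0.37 j [-3.300e+00 -9.700e+00  1.119e+02  1.000e-01  7.740e+01 -5.900e+01] F [ 0.3 -0.5 -0.9] M [-0.03  0.05 -0.  ] w 65.2
t 13.10 tcp [469.3  24.5 211. ] phi 55.59 tilt 0.28 j [-3.30e+00 -9.60e+00  1.12e+02  1.00e-01  7.74e+01 -5.90e+01] F [-1.  -0.7 -2.8] M [-0.03  0.09 -0.04] w 65.5
[-1.4 -0.2  5. ] tw 0.002
```

View pics/v8.png

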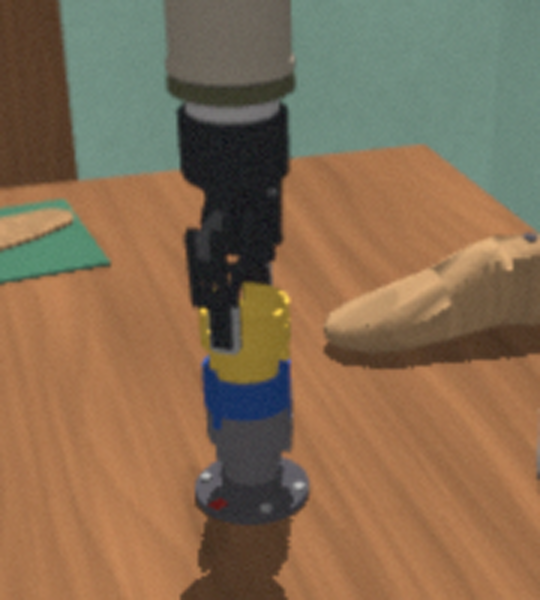

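Request:
send_rows --plan "1 -1 0 2 0; 1 -1 0 4 0; 1 -1 0 6 0; 1 -1 0 8 0; 1 -1 0 9 0"

```text
time: 13.6
tcp_pos: [0.4703, 0.0239, 0.2022]
tool_rot: [[-0.825, 0.565, 0.005], [0.565, 0.825, 0.002], [-0.003, 0.004, -1.0]]
force: [-0.3, -0.0, -1.2]
grip_width: 0.0657
```

```bash
python3 go.py 470.3 23.6 191 55.5
```

```text
t 13.60 tcp [470.3  23.9 202.2] phi 55.59 tilt 0.30 j [-3.400e+00 -8.900e+00  1.124e+02  1.000e-01  7.630e+01 -5.900e+01] F [-0.3 -0.  -1.2] M [-0.04 -0.   -0.02] w 65.7
[-0.2 -0.3 11.2] tw 0.001
```

Past the 204.5 mm stand-off without any contact; continue gently.

Request:
send_rows --plan "1 0 0 2 0; 1 0 0 4 0; 1 0 0 6 0; 1 0 0 8 0; 1 0 0 8 0"

```text
time: 14.1
tcp_pos: [0.4701, 0.024, 0.1938]
tool_rot: [[-0.825, 0.565, 0.004], [0.565, 0.825, 0.002], [-0.002, 0.004, -1.0]]
force: [-0.2, 0.1, -1.0]
grip_width: 0.0653
```

```bash
python3 go.py 470.3 23.6 191 55.5
```

```text
t 14.10 tcp [470.1  24.  193.8] phi 55.58 tilt 0.27 j [-3.400e+00 -8.400e+00  1.128e+02  1.000e-01  7.540e+01 -5.900e+01] F [-0.2  0.1 -1. ] M [0.04 0.01 0.03] w 65.3
[-0.3 -0.2  2.8] tw 0.001
```

Request:
send_rows --plan "1 0 0 1 0; 1 0 0 2 0; 1 0 0 3 0; 1 0 0 4 0; 1 0 0 4 0"

```text
time: 14.6
tcp_pos: [0.4704, 0.0239, 0.1912]
tool_rot: [[-0.825, 0.565, 0.005], [0.565, 0.825, 0.002], [-0.003, 0.004, -1.0]]
force: [-6.3, -0.3, 12.8]
grip_width: 0.0651
```

```bash
python3 go.py 470.3 23.6 191 55.5
```

```text
t 14.60 tcp [470.4  23.9 191.2] phi 55.59 tilt 0.29 j [-3.400e+00 -8.200e+00  1.129e+02  1.000e-01  7.500e+01 -5.900e+01] F [-6.3 -0.3 12.8] M [-0.27  1.24 -0.07] w 65.1
[-0.1 -0.3  0.2] tw 0.002
```

Contact at 191.2 mm, which is the expected home height. Release, rise and check.

Request:
send_rows --plan "-1 0 0 0 0; -1 0 0 0 0; -1 0 0 0 0; -1 0 0 0 0; -1 0 0 0 0"

```text
time: 15.1
tcp_pos: [0.4703, 0.0239, 0.191]
tool_rot: [[-0.825, 0.565, 0.004], [0.565, 0.825, 0.002], [-0.003, 0.004, -1.0]]
force: [-0.4, 0.5, -1.3]
grip_width: 0.0857
```

Request:
send_rows --plan "-1 0 0 -15 0; -1 0 0 -45 0; -1 0 0 -85 0; -1 0 0 -110 0; -1 0 0 -110 0"

```text
time: 15.6
tcp_pos: [0.4717, 0.0236, 0.3058]
tool_rot: [[-0.825, 0.565, 0.012], [0.565, 0.825, 0.001], [-0.009, 0.008, -1.0]]
force: [0.1, 0.1, -0.6]
grip_width: 0.0852
```

```bash
python3 go.py 400 300 320 55.5
```

```text
t 15.60 tcp [471.7  23.6 305.8] phi 55.59 tilt 0.70 j [-3.400e+00 -1.340e+01  1.052e+02  1.000e-01  8.750e+01 -5.900e+01] F [ 0.1  0.1 -0.6] M [-0.05  0.02  0.01] w 85.2
[215.2 187.7 -14.7] tw 0.002
```

Request:
send_rows --plan "-1 215 188 -15 0; -1 215 188 -15 0; -1 215 188 -15 0; -1 215 188 -15 0; -1 215 188 -15 0"

```text
time: 16.1
tcp_pos: [0.4079, 0.2672, 0.3171]
tool_rot: [[-0.825, 0.565, 0.012], [0.565, 0.825, 0.001], [-0.009, 0.007, -1.0]]
force: [1.1, -0.1, 0.7]
grip_width: 0.0858
```

Request:
send_rows --plan "-1 0 0 0 0; -1 0 0 0 0; -1 0 0 0 0; -1 0 0 0 0; -1 0 0 0 0"

```text
time: 16.6
tcp_pos: [0.4085, 0.2661, 0.3169]
tool_rot: [[-0.824, 0.567, 0.012], [0.567, 0.824, 0.001], [-0.009, 0.007, -1.0]]
force: [-0.7, -0.4, 0.6]
grip_width: 0.0855
```

```bash
python3 - <<'E'
from go import *
from fit import *
st()
for c in("side","top"):snap(c,c+"9.png")
s=cv2.imread("pics/side9.png"); t=cv2.imread("pics/top9.png")
cam="side"
z=s.copy()
S=5;y0,x0=145,230
cr=cv2.resize(s[y0:y0+110,x0:x0+80],None,fx=S,fy=S,interpolation=2);c2=cr.copy()
for zz in(.058,.088,.118,.148):
    pts=np.array([proj("side",u)[::-1] for u in circ(.470,.0265,zz,.0335)])
    cv2.polylines(c2,[np.round((pts-[x0,y0]+.5)*S).astype(int)],True,(0,255,0),1)
cv2.imwrite("pics/v9.png",np.hstack([cr,c2])); cv2.imwrite("pics/t9.png",t)
E
```

```text
t 16.60 tcp [408.5 266.1 316.9] phi 55.44 tilt 0.66 j [ 27.2 -11.  102.   -0.3  88.4 -28.2] F [-0.7 -0.4  0.6] M [ 0.02 -0.02  0.03] w 85.5
```

View pics/v9.png

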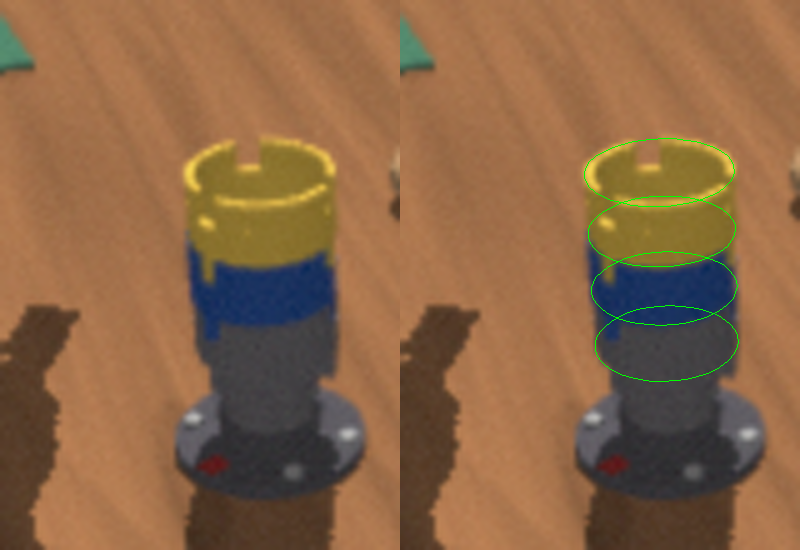

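View pics/t9.png

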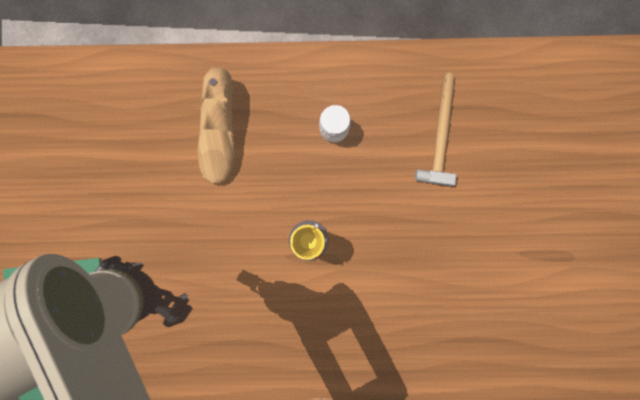

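The shoulders and rims match the rings drawn at the home heights. Ribs are in the notches, the stack is upright, and the last, hammer and tin haven't moved.

```bash
python3 -c "
from workcell import env
print(env.hand_in())"
```

```text
the job is handed in; nothing more can be done
None
```

I nested the blue tub into the grey one, then the yellow into the blue. All three now form one upright stack, and the job was handed in at about 16.7 s.

- **Fit:** I read the notch directions from the two cameras and turned each tub to match before lowering it. Both slid into the notches without any searching turn. The grip stopped at 163.6 mm for blue and 191.2 mm for yellow, against about 163.5 and 191.4 mm expected when fully home. The push at contact was only about 13 N.
- **Last pictures:** In the final side view, the yellow rim and both shoulders match the rings I drew at the home heights, and the ribs sit down in the notches. The top view shows the last, hammer and tin where they started. The gripper was open and clear of the stack at hand-in.
- **Disagreements:**
  - The two cameras differed by 1–3 mm on the blue and grey tub positions and by about 5 mm on the yellow.
  - The measured grip opening was about 65 mm on the 67 mm band.
  - There was a sideways force of 6–8 N at contact, which went away when the gripper opened.

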